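# Find the hatch that rocks and push it open

### The arm

A 6-joint arm with a two-finger parallel gripper is mounted at the origin on the work surface. World frame = base frame: x ahead of the robot, y to its left, z up, the work surface at z = 0. Lengths are in mm, angles in degrees, forces in N, time in s.
With the tool pointing down it reaches from about 300 to 850 mm from the base axis. Payload 4.2 kg.
Tool frame: the origin (TCP) lies at the very end of the fingers, on their centre line; the grasp point (between the pads) lies 19 mm behind it; z points along the fingers, y is the direction in which the jaws open and shut (so a half turn about z gives the same grasp; the last joint's range is limited). The gripper opens to 91 mm and grips with 3 to 60 N. Pads are 32 mm wide; open, the fingers measure 118 mm over their backs; the gripper's body (76 mm by 178 mm) begins 60 mm behind the grasp point.
Start: joints at [-74.313, 18.312, 89.639, -0, 72.044, -1.146], TCP at [166.518, -550.377, 213.976] pointing down, gripper open.
Joint ranges: [-177.97, 177.97], [-48.28, 115.42], [12.27, 149.76], [-77.06, 257.06], [2.81, 150.46], [-146.56, 146.56]. Speed limits (degrees/s): [147.25, 147.25, 180, 180, 180, 180].

### API

Orientations are given as [roll, pitch, yaw] about the fixed x, y, z axes, in that order (R = Rz(yaw) Ry(pitch) Rx(roll)).
In Python, from workcell import telemetry, grab_frame, job gives the robot as it stands.
- The arm moves only by the tool drive_tool, never from a script. Its argument "moves" is a list of rows, each an object of numbers: "claw": the closure, from -1 (fully open) to 1 (shut); "dx", "dy", "dz": the shift along the tool's x, y, z in units of 20 mm (1.0 is 20 mm); "yaw": the turn about the tool's z in units of 0.15 rad (1.0 is 0.15 rad). In form: [{"claw": .., "dx": .., "dy": .., "dz": .., "yaw": ..}, ...]. A call has 1 to 5 rows; each row shifts and turns the pose as measured when the row begins, along the tool's axes as they then stand; what a row does not reach is not made up. A row lasts 1/8 s, in which the tool goes at most 62.5 mm and 10.7 degrees, less where a joint would pass 70% of its speed; a pose out of reach is approached as far as the arm can. A call with a number of a shift or a turn outside -1 to 1 is refused whole. A call with a gripper value outside its range is refused whole. The fingers move at their own pace and stop on an object; "grip_force" is the grip in N (left out, the last holds). Time passes only in rows, so rows that do not move let the fingers close. It gives the time, the measured TCP pose, the force and the opening at its end, in the units of the state.
- telemetry.state(): the state, without advancing time (a new reading comes with each control period).
- grab_frame(name): name is "scene" or "top" or "wrist"; returns a dict with "color" (400x640x3 uint8, blue, green, red), "vertical_fov" (degrees; the focal length in pixels is half the picture's height over the tangent of half this angle, whatever the lens; pixels are square), "cx", "cy" (the principal point, pixels), "pose" (4x4, takes a point from camera to world coordinates). Camera axes: x right, y down, z forward; pixel columns grow to the right and rows downward; lengths in mm; the calibration is good to about 2 mm. A picture is of the moment at which its call begins. There is no depth.
- job.job_done(): hands the job in, once; it reports no verdict.
The state is a dict: "time_s": time; "qpos": joint angles; "qvel": joint speeds; "effort": joint torques, N m; "ee_pos": TCP position; "ee_rot": TCP orientation; "force": force on the tool from outside, world axes, zero at the start; "torque": the same for the moment, N m; "gripper_width": finger opening in mm.
Only numpy, scipy, OpenCV 4.12 (cv2) and the standard library are available. Lean on these libraries where they do the work, as an engineer would, in place of code of your own. Each camera call takes 0.05 s, during which the arm holds its last target.

### The job

One of the four identical hatches in the optics base has its catch undone, and I need to reach the adjuster under it. With the fingertips press on the green-dot end of the hatches, one after another, until you find the one that rocks, then push its raised end on over until that hatch stands upright, and leave it standing there. Nothing is to be picked up, and the things lying about must stay where they are.

Things in the scene. Friction and masses are not known exactly. Their poses are not given: they have to be found in the camera images.
- base: low grey metal optics base fixed to the table, 220 (x) by 530 (y) by 70 mm high; origin at the centre of its underside, x away from the robot (within 0.2 rad of straight ahead), y along its row of four flush hatches. Flat deck at 70 mm. The hatches cover bays 114 by 74 mm, clear to 45 mm below the deck at the dotted end of the loose hatch. The bystanders lie on the deck ends and around it
- hatch_a_dot (a point): green dot (22 mm across) on top of hatch a, where to press; at x = -35, y = +142.5 mm in the base frame while shut; moves with the hatch. The hatch is an aluminium plate 110 (x) by 70 (y) by 5 mm, x = -55 to +55 mm in the base frame, turning about a line along y at x = -10 mm (thin dark line): dotted short end 45 mm towards the robot, long end 65 mm away from it
- hatch_a (a joint): angle of hatch a, rad: 0 shut, flush; grows as the dotted end sinks and the long end rises (it cannot sink); 1.57 upright; stop at 1.75. Stiff hinge, about 2 N at the dot: stays where left. Three hatches rest on a raised catch under the dotted end and feel rigid (give under 2 mm); one, a different one each time, rocks freely. All look alike
- hatch_b_dot (a point): green dot (22 mm across) on top of hatch b, where to press; at x = -35, y = +47.5 mm in the base frame while shut; moves with the hatch. The hatch is an aluminium plate 110 (x) by 70 (y) by 5 mm, x = -55 to +55 mm in the base frame, turning about a line along y at x = -10 mm (thin dark line): dotted short end 45 mm towards the robot, long end 65 mm away from it
- hatch_b (a joint): angle of hatch b, rad: 0 shut, flush; grows as the dotted end sinks and the long end rises (it cannot sink); 1.57 upright; stop at 1.75. Stiff hinge, about 2 N at the dot: stays where left. Three hatches rest on a raised catch under the dotted end and feel rigid (give under 2 mm); one, a different one each time, rocks freely. All look alike
- hatch_c_dot (a point): green dot (22 mm across) on top of hatch c, where to press; at x = -35, y = -47.5 mm in the base frame while shut; moves with the hatch. The hatch is an aluminium plate 110 (x) by 70 (y) by 5 mm, x = -55 to +55 mm in the base frame, turning about a line along y at x = -10 mm (thin dark line): dotted short end 45 mm towards the robot, long end 65 mm away from it
- hatch_c (a joint): angle of hatch c, rad: 0 shut, flush; grows as the dotted end sinks and the long end rises (it cannot sink); 1.57 upright; stop at 1.75. Stiff hinge, about 2 N at the dot: stays where left. Three hatches rest on a raised catch under the dotted end and feel rigid (give under 2 mm); one, a different one each time, rocks freely. All look alike
- hatch_d_dot (a point): green dot (22 mm across) on top of hatch d, where to press; at x = -35, y = -142.5 mm in the base frame while shut; moves with the hatch. The hatch is an aluminium plate 110 (x) by 70 (y) by 5 mm, x = -55 to +55 mm in the base frame, turning about a line along y at x = -10 mm (thin dark line): dotted short end 45 mm towards the robot, long end 65 mm away from it
- hatch_d (a joint): angle of hatch d, rad: 0 shut, flush; grows as the dotted end sinks and the long end rises (it cannot sink); 1.57 upright; stop at 1.75. Stiff hinge, about 2 N at the dot: stays where left. Three hatches rest on a raised catch under the dotted end and feel rigid (give under 2 mm); one, a different one each time, rocks freely. All look alike
- lens_ring: black lens retaining ring, outer diameter 40, 12 high, lying on one end of the base's deck; origin under its centre (sizes in mm)
- lens: loose amber glass lens, diameter 36, 11 high, lying on the other end of the deck; origin under its centre (sizes in mm)
- dish: shallow glass dish, diameter 90, 16 high, on the table in front of the base; origin under its centre (sizes in mm)
- pen: white and blue marker pen, 122 long, 14 thick, lying on the table in front of the base; origin under its white barrel (sizes in mm)
- bottle: small closed white bottle with a blue cap, diameter 48, 85 high, standing beside the base; origin under its centre (sizes in mm)
- driver: red-handled screwdriver, 170 long, lying on the table beyond the base; origin on its underside (sizes in mm)
- jar: low glass jar with a black lid, diameter 56, 50 high, standing on the other side of the base; origin under its centre (sizes in mm)

How it is judged (in metres and radians):
On the way, in this order (a step that is already met when the one before it is completed fails the run):
1. the loose hatch has been rocked: its dotted end pressed down, its long end raised (((value of joint hatch_a above 0.15 rad and value of joint each of hatch_b, hatch_c, hatch_d below 0.15 rad) or (value of joint hatch_b above 0.15 rad and value of joint each of hatch_a, hatch_c, hatch_d below 0.15 rad) or (value of joint hatch_c above 0.15 rad and value of joint each of hatch_a, hatch_b, hatch_d below 0.15 rad) or (value of joint hatch_d above 0.15 rad and value of joint each of hatch_a, hatch_b, hatch_c below 0.15 rad)) and not ((value of joint hatch_a above 1.2 rad and value of joint each of hatch_b, hatch_c, hatch_d below 0.15 rad) or (value of joint hatch_b above 1.2 rad and value of joint each of hatch_a, hatch_c, hatch_d below 0.15 rad) or (value of joint hatch_c above 1.2 rad and value of joint each of hatch_a, hatch_b, hatch_d below 0.15 rad) or (value of joint hatch_d above 1.2 rad and value of joint each of hatch_a, hatch_b, hatch_c below 0.15 rad))), for 0.1 s.
2. that hatch has been pushed upright (((value of joint hatch_a above 1.35 rad and value of joint each of hatch_b, hatch_c, hatch_d below 0.15 rad) or (value of joint hatch_b above 1.35 rad and value of joint each of hatch_a, hatch_c, hatch_d below 0.15 rad) or (value of joint hatch_c above 1.35 rad and value of joint each of hatch_a, hatch_b, hatch_d below 0.15 rad) or (value of joint hatch_d above 1.35 rad and value of joint each of hatch_a, hatch_b, hatch_c below 0.15 rad))), for 0.2 s.
At the end, for the whole second after the job is handed in: The loose hatch stands upright (turned more than 1.35 rad, about 77 degrees, from shut) and still; the other three are shut (under 0.15 rad) (((value of joint hatch_a above 1.35 rad and value of joint each of hatch_b, hatch_c, hatch_d below 0.15 rad) or (value of joint hatch_b above 1.35 rad and value of joint each of hatch_a, hatch_c, hatch_d below 0.15 rad) or (value of joint hatch_c above 1.35 rad and value of joint each of hatch_a, hatch_b, hatch_d below 0.15 rad) or (value of joint hatch_d above 1.35 rad and value of joint each of hatch_a, hatch_b, hatch_c below 0.15 rad)) and velocity of joint hatch_a between -0.1 and 0.1 rad/s and velocity of joint hatch_b between -0.1 and 0.1 rad/s and velocity of joint hatch_c between -0.1 and 0.1 rad/s and velocity of joint hatch_d between -0.1 and 0.1 rad/s); the robot touches nothing.
It fails at once if a bystander is moved more than 20 mm, lifted, carried or knocked over (distance of any of lens_ring, lens, dish, pen, bottle, driver, jar from where it was at the start of the episode above 0.02 m or angle between any of bottle, jar's own z axis and vertical above 0.5 rad).
It also fails if it takes over 48 s, if anything falls off the work surface, if the arm or the gripper's body presses on something with over 40 N, if the wrist force passes 120 N, or if a joint passes its speed limit or range.

## Working session

There is one attempt and no reset: what is moved stays moved. The work goes in short steps, Python scripts to look and compute and a tool call to move; the robot and the scene stay as the last step left them, time stands still between calls to the robot, and variables do not carry over. Pictures are saved under pics/ and viewed, and the job is handed in when it is done.

Besides the shell and the picture viewer there is one more tool, called as name(argument=value, ...), one argument or row to a line, values as JSON. drive_tool: Moves the arm, as the interface text tells. Its arguments: {"type":"object","properties":{"moves":{"type":"array"},"grip_force":{"type":"number"}},"required":["moves"]}

```bash
mkdir -p pics
python3 - <<'E'
from workcell import telemetry, grab_frame, job
import cv2,pickle
d={}
for n in("scene","top","wrist"):
    f=grab_frame(n); d[n]=f; cv2.imwrite(f"pics/{n}0.png",f["color"])
    print(n,f["vertical_fov"],f["cx"],f["cy"],f["pose"].round(2).tolist() if hasattr(f["pose"],'round') else f["pose"])
pickle.dump(d,open("f0.pkl","wb"))
print(telemetry.state())
E
```

```text
scene 45.39229648061399 324.7440399340325 193.64534269981505 [[-0.85, 0.3, -0.44, 1183.81], [0.53, 0.48, -0.7, 977.04], [-0.0, -0.83, -0.56, 839.73], [0.0, 0.0, 0.0, 1.0]]
top 50.01808374753531 318.8125742626656 197.3257840103211 [[0.02, -1.0, 0.08, 474.52], [-1.0, -0.02, -0.01, 34.9], [0.01, -0.08, -1.0, 1064.06], [0.0, 0.0, 0.0, 1.0]]
wrist 66.14079099488205 317.74186397311615 193.83653923772206 [[0.29, -0.93, -0.22, 229.39], [-0.96, -0.28, -0.07, -531.12], [-0.0, 0.23, -0.97, 383.99], [0.0, 0.0, 0.0, 1.0]]
{'time_s': 0.15, 'qpos': array([-7.43117298e+01,  1.83443398e+01,  8.96895163e+01, -4.52947293e-04,
        7.20448429e+01, -1.14456917e+00]), 'qvel': array([-0.10061974, -0.10563527, -0.28889062,  0.0078376 , -0.00811409,
       -0.03015191]), 'effort': array([-9.99535746e-05, -4.12772727e+01, -2.32155883e+01,  7.27463281e-02,
        4.34166274e-02, -9.71223153e-05]), 'ee_pos': array([ 166.41789348, -549.9964031 ,  213.30791505]), 'ee_rot': array([-1.79921308e+02, -1.14141688e-03,  1.68329785e+01]), 'force': array([-0.28305648, -0.30228064,  0.24000711]), 'torque': array([-0.00904368, -0.04061939,  0.02071686]), 'gripper_width': 91.04351952280068}
```

View pics/top0.png

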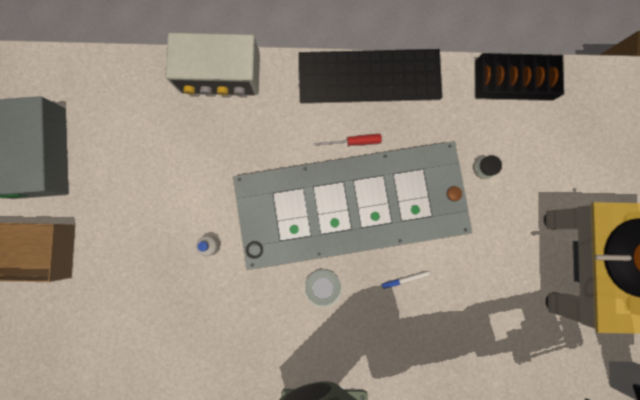

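View pics/scene0.png

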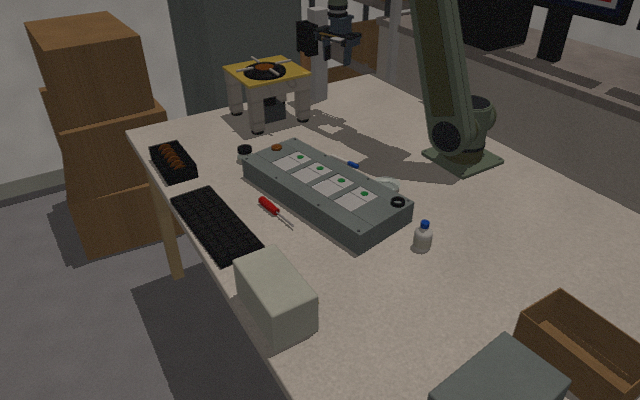

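```bash
cat > h.py <<'E'
import numpy as np,cv2
from workcell import telemetry, grab_frame
def ray(f,u,v):
    F=200/np.tan(np.radians(f["vertical_fov"]/2)); T=np.array(f["pose"])
    d=T[:3,:3]@np.array([(u-f["cx"])/F,(v-f["cy"])/F,1]); return T[:3,3],d
def plane(f,u,v,z):
    o,d=ray(f,u,v); return o+d*(z-o[2])/d[2]
def greens(f):
    h=cv2.cvtColor(f["color"],cv2.COLOR_BGR2HSV)
    m=cv2.inRange(h,(40,80,60),(85,255,255))
    n,l,s,c=cv2.connectedComponentsWithStats(m)
    return [(s[i,4],c[i]) for i in range(1,n) if s[i,4]>15]
E
python3 - <<'E'
from h import *
import pickle
d=pickle.load(open("f0.pkl","rb"))
for n in("top","scene"):
  for a,c in greens(d[n]): print(n,a,c.round(1),plane(d[n],*c,70).round(1))
E
```

```text
top 46 [ 10.7 195.4] [545.7 735.4  70. ]
top 45 [414.9 209.3] [ 533.9 -199.7   70. ]
top 44 [374.6 215.9] [ 516.5 -106.    70. ]
top 44 [334.2 222.2] [499.7 -12.4  70. ]
top 43 [293.7 228.9] [482.3  80.9  70. ]
scene 17 [319.6 167.9] [ 518.3 -112.6   70. ]
scene 19 [341. 180.] [500.9 -19.1  70. ]
scene 22 [364.2 193.4] [484.2  75.8  70. ]
```

The top view shows the four dots at about (294,229), (334,222), (375,216) and (415,209), giving a base yaw of about 10.4°. The ring and lens lie on the deck ends, and the jar and bottle stand beside it. I'll start with d, which is nearest.

drive_tool(
  moves=[
    {"claw": 1, "dx": 0, "dy": -0.5, "dz": 0, "yaw": 0.75},
    {"claw": 1, "dx": 0.5, "dy": -1, "dz": 0, "yaw": 0},
    {"claw": 1, "dx": 0.5, "dy": -1, "dz": 0, "yaw": 0},
    {"claw": 1, "dx": 0.5, "dy": -1, "dz": 0, "yaw": 0},
    {"claw": 1, "dx": 0.5, "dy": -1, "dz": 0, "yaw": 0},
  ],
)

```text
time_s: 0.78
ee_pos: [188.5, -452.2, 211.3]
ee_rot: [-179.7, 0.0, 10.1]
force: [0.4, -0.1, 0.1]
gripper_width: 44.3
```

drive_tool(
  moves=[
    {"claw": 1, "dx": 0.5, "dy": -1, "dz": 0, "yaw": 0},
    {"claw": 1, "dx": 1, "dy": -1, "dz": 0, "yaw": 0},
    {"claw": 1, "dx": 1, "dy": -1, "dz": 0, "yaw": 0},
    {"claw": 1, "dx": 1, "dy": -1, "dz": 0, "yaw": 0},
    {"claw": 1, "dx": 1, "dy": -1, "dz": 0, "yaw": 0},
  ],
)

```text
time_s: 1.4
ee_pos: [261.1, -332.3, 211.2]
ee_rot: [-179.7, 0.0, 9.9]
force: [0.4, -0.1, 0.7]
gripper_width: 0.7
```

drive_tool(
  moves=[
    {"claw": 1, "dx": 1, "dy": -1, "dz": 0, "yaw": 0},
    {"claw": 1, "dx": 1, "dy": -1, "dz": 0, "yaw": 0},
    {"claw": 1, "dx": 1, "dy": -1, "dz": 0, "yaw": 0},
    {"claw": 1, "dx": 1, "dy": 0, "dz": 0, "yaw": 0},
    {"claw": 1, "dx": 1, "dy": 0, "dz": 0, "yaw": 0},
  ],
)

```text
time_s: 2.02
ee_pos: [350.9, -249.5, 211.6]
ee_rot: [-179.6, 0.0, 10.0]
force: [0.3, 0.2, 0.4]
gripper_width: 0.3
```

```bash
cat >> h.py <<'E'
DOT=dict(a=(482.3,80.9),b=(499.7,-12.4),c=(516.5,-106),d=(533.9,-199.7))
B=np.radians(10.43)
def rel(k,dz=70):
    s=telemetry.state();p=s["ee_pos"];y=np.radians(s["ee_rot"][2])
    d=np.array(DOT[k])-p[:2]
    X=np.array([np.cos(y),np.sin(y)]);Y=np.array([np.sin(y),-np.cos(y)])
    print(k,"units dx %.2f dy %.2f dz %.2f yaw %.2f"%(d@X/20,d@Y/20,(p[2]-dz)/20,(y-B)/.15),"t",s["time_s"],p.round(1),s["ee_rot"].round(2),"F",s["force"].round(1),s["gripper_width"])
E
python3 -c "
from h import *
rel('d')"
```

```text
d units dx 9.44 dy -0.86 dz 7.08 yaw -0.05 t 2.025 [ 350.9 -249.5  211.6] [-1.7964e+02  4.0000e-02  1.0040e+01] F [0.3 0.2 0.4] 0.33776330822734674
```

drive_tool(
  moves=[
    {"claw": 1, "dx": 1, "dy": -0.2, "dz": 0.6, "yaw": 0},
    {"claw": 1, "dx": 1, "dy": -0.2, "dz": 0.6, "yaw": 0},
    {"claw": 1, "dx": 1, "dy": -0.2, "dz": 0.6, "yaw": 0},
    {"claw": 1, "dx": 1, "dy": -0.2, "dz": 0.6, "yaw": 0},
    {"claw": 1, "dx": 1, "dy": 0, "dz": 0.6, "yaw": 0},
  ],
)

```text
time_s: 2.65
ee_pos: [451.0, -213.3, 150.1]
ee_rot: [-179.8, -0.1, 10.1]
force: [1.2, -0.1, -0.3]
gripper_width: 0.2
```

drive_tool(
  moves=[
    {"claw": 1, "dx": 1, "dy": 0, "dz": 0.6, "yaw": 0},
    {"claw": 1, "dx": 1, "dy": 0, "dz": 0.6, "yaw": 0},
    {"claw": 1, "dx": 1, "dy": 0, "dz": 0.6, "yaw": 0},
    {"claw": 1, "dx": 1, "dy": 0, "dz": 0.4, "yaw": 0},
    {"claw": 1, "dx": 0.6, "dy": 0, "dz": 0, "yaw": 0},
  ],
)

```text
time_s: 3.28
ee_pos: [548.0, -195.4, 100.9]
ee_rot: [-179.7, 0.1, 10.1]
force: [-0.0, 0.5, -0.3]
gripper_width: 0.2
```

```bash
python3 -c "
from h import *
rel('d')"
```

```text
d units dx -0.73 dy 0.09 dz 1.54 yaw -0.04 t 3.275 [ 548.  -195.4  100.9] [-1.7971e+02  8.0000e-02  1.0120e+01] F [-0.   0.5 -0.3] 0.21867580605228473
```

drive_tool(
  moves=[
    {"claw": 1, "dx": -0.75, "dy": 0.1, "dz": 0.8, "yaw": 0},
    {"claw": 1, "dx": 0, "dy": 0, "dz": 0.3, "yaw": 0},
    {"claw": 1, "dx": 0, "dy": 0, "dz": 0.3, "yaw": 0},
    {"claw": 1, "dx": 0, "dy": 0, "dz": 0.25, "yaw": 0},
  ],
)

```text
time_s: 3.78
ee_pos: [537.2, -200.3, 69.9]
ee_rot: [-179.9, -0.2, 10.1]
force: [-9.1, 3.2, 29.9]
gripper_width: 0.6
```

```bash
python3 -c "
from h import *
rel('d')"
```

```text
d units dx -0.16 dy -0.06 dz -0.00 yaw -0.03 t 3.775 [ 537.2 -200.3   69.9] [-1.7986e+02 -1.6000e-01  1.0150e+01] F [-9.1  3.2 29.9] 0.5504840603981651
```

30 N at z=70 with no give, so d is rigid. Next is c.

drive_tool(
  moves=[
    {"claw": 1, "dx": 0, "dy": 0, "dz": -0.9, "yaw": 0},
    {"claw": 1, "dx": -0.1, "dy": -1, "dz": 0, "yaw": 0},
    {"claw": 1, "dx": 0, "dy": -1, "dz": 0, "yaw": 0},
    {"claw": 1, "dx": 0, "dy": -1, "dz": 0, "yaw": 0},
    {"claw": 1, "dx": 0, "dy": -1, "dz": 0, "yaw": 0},
  ],
)

```text
time_s: 4.4
ee_pos: [519.9, -116.6, 87.7]
ee_rot: [-179.8, -0.2, 10.1]
force: [0.2, 0.3, 0.6]
gripper_width: 0.4
```

```bash
python3 -c "
from h import *
rel('c')"
```

```text
c units dx -0.08 dy -0.55 dz 0.88 yaw -0.04 t 4.4 [ 519.9 -116.6   87.7] [-1.798e+02 -1.500e-01  1.008e+01] F [0.2 0.3 0.6] 0.41480781128448296
```

drive_tool(
  moves=[
    {"claw": 1, "dx": -0.1, "dy": -0.4, "dz": 0, "yaw": 0},
    {"claw": 1, "dx": 0, "dy": 0, "dz": 0.4, "yaw": 0},
    {"claw": 1, "dx": 0, "dy": 0, "dz": 0.3, "yaw": 0},
    {"claw": 1, "dx": 0, "dy": 0, "dz": 0.25, "yaw": 0},
    {"claw": 1, "dx": 0, "dy": 0, "dz": 0.15, "yaw": 0},
  ],
)

```text
time_s: 5.03
ee_pos: [516.2, -106.8, 69.8]
ee_rot: [-179.7, -0.2, 10.1]
force: [-9.9, 5.2, 32.4]
gripper_width: 0.4
```

```bash
python3 -c "
from h import *
rel('c')"
```

```text
c units dx 0.02 dy -0.04 dz -0.01 yaw -0.03 t 5.025 [ 516.2 -106.8   69.8] [-179.75   -0.18   10.15] F [-9.9  5.2 32.4] 0.44730014300000487
```

Hatch c is also rigid (32 N). Next is b.

drive_tool(
  moves=[
    {"claw": 1, "dx": 0, "dy": 0, "dz": -0.9, "yaw": 0},
    {"claw": 1, "dx": 0, "dy": -1, "dz": 0, "yaw": 0},
    {"claw": 1, "dx": 0, "dy": -1, "dz": 0, "yaw": 0},
    {"claw": 1, "dx": 0, "dy": -1, "dz": 0, "yaw": 0},
    {"claw": 1, "dx": 0, "dy": -1, "dz": 0, "yaw": 0},
  ],
)

```text
time_s: 5.65
ee_pos: [500.1, -25.7, 85.3]
ee_rot: [-179.7, 0.0, 9.8]
force: [0.0, -0.0, 0.3]
gripper_width: 0.5
```

drive_tool(
  moves=[
    {"claw": 1, "dx": 0, "dy": -0.4, "dz": 0, "yaw": 0},
    {"claw": 1, "dx": 0, "dy": 0, "dz": 0.4, "yaw": 0},
    {"claw": 1, "dx": 0, "dy": 0, "dz": 0.3, "yaw": 0},
    {"claw": 1, "dx": 0, "dy": 0, "dz": 0.25, "yaw": 0},
    {"claw": 1, "dx": 0, "dy": 0, "dz": 0.15, "yaw": 0},
  ],
)

```text
time_s: 6.28
ee_pos: [497.1, -15.8, 69.9]
ee_rot: [-179.5, 0.1, 9.8]
force: [-7.3, 2.0, 19.8]
gripper_width: 0.8
```

```bash
python3 -c "
from h import *
rel('b')"
```

```text
b units dx 0.16 dy -0.15 dz -0.00 yaw -0.07 t 6.275 [497.1 -15.8  69.9] [-1.7953e+02  1.1000e-01  9.8000e+00] F [-7.3  2.  19.8] 0.8336368146379628
```

Hatch b is rigid too (20 N at z=69.9), so it should be a. I'll test it the same way.

drive_tool(
  moves=[
    {"claw": 1, "dx": 0, "dy": 0, "dz": -0.9, "yaw": 0},
    {"claw": 1, "dx": 0.1, "dy": -1, "dz": 0, "yaw": 0},
    {"claw": 1, "dx": 0.1, "dy": -1, "dz": 0, "yaw": 0},
    {"claw": 1, "dx": 0, "dy": -1, "dz": 0, "yaw": 0},
    {"claw": 1, "dx": 0, "dy": -1, "dz": 0, "yaw": 0},
  ],
)

```text
time_s: 6.9
ee_pos: [488.6, 61.3, 88.0]
ee_rot: [-179.6, 0.0, 9.3]
force: [0.4, -1.2, -0.8]
gripper_width: 0.7
```

drive_tool(
  moves=[
    {"claw": 1, "dx": 0, "dy": -0.6, "dz": 0, "yaw": 0},
    {"claw": 1, "dx": 0, "dy": 0, "dz": 0.4, "yaw": 0},
    {"claw": 1, "dx": 0, "dy": 0, "dz": 0.3, "yaw": 0},
    {"claw": 1, "dx": 0, "dy": 0, "dz": 0.25, "yaw": 0},
    {"claw": 1, "dx": 0, "dy": 0, "dz": 0.15, "yaw": 0},
  ],
)

```text
time_s: 7.52
ee_pos: [486.5, 72.7, 65.3]
ee_rot: [-179.5, 0.1, 9.2]
force: [-3.1, 2.1, 13.7]
gripper_width: 0.7
```

```bash
python3 -c "
from h import *
rel('a')"
```

```text
a units dx -0.14 dy -0.44 dz -0.23 yaw -0.14 t 7.525 [486.5  72.7  65.3] [-1.7955e+02  1.1000e-01  9.2000e+00] F [-3.1  2.1 13.7] 0.6983071763486889
```

drive_tool(
  moves=[
    {"claw": 1, "dx": -0.3, "dy": -0.3, "dz": 0.3, "yaw": 0},
    {"claw": 1, "dx": 0, "dy": 0, "dz": 0.3, "yaw": 0},
  ],
)

```text
time_s: 7.78
ee_pos: [480.8, 76.5, 54.5]
ee_rot: [-179.6, -0.1, 9.1]
force: [-2.2, 1.6, 5.3]
gripper_width: 0.2
```

```bash
python3 -c "
from h import *
rel('a')
for n in('scene','top'):
    f=grab_frame(n);c=f['color']
    c=c[110:290,220:460] if n=='scene' else c[120:300,200:440]
    cv2.imwrite('pics/%s1.png'%n,cv2.resize(c,None,fx=3,fy=3,interpolation=cv2.INTER_CUBIC))
"
```

```text
a units dx 0.11 dy -0.21 dz -0.77 yaw -0.15 t 7.775 [480.8  76.5  54.5] [-1.796e+02 -6.000e-02  9.110e+00] F [-2.2  1.6  5.3] 0.16723553976593947
```

View pics/scene1.png

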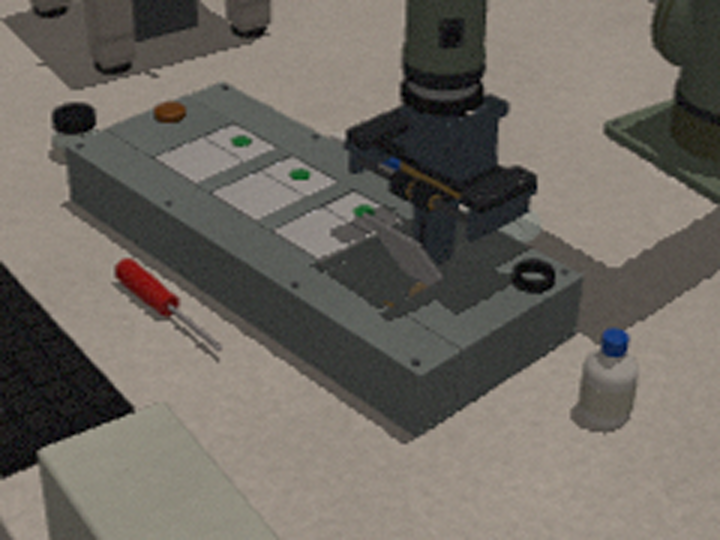

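Hatch a rocks and its long end stands at roughly 50° (crop around (410,250)). I'll lift straight up, pass over it, and push from the far side.

drive_tool(
  moves=[
    {"claw": 1, "dx": 0, "dy": 0, "dz": -1, "yaw": -0.1},
    {"claw": 1, "dx": 0, "dy": 0, "dz": -1, "yaw": 0},
    {"claw": 1, "dx": 0, "dy": 0, "dz": -1, "yaw": 0},
    {"claw": 1, "dx": 0, "dy": -0.2, "dz": -1, "yaw": 0},
    {"claw": 1, "dx": 0, "dy": 0, "dz": -1, "yaw": 0},
  ],
)

```text
time_s: 8.5
ee_pos: [479.8, 77.2, 153.7]
ee_rot: [-179.7, 0.3, 9.8]
force: [0.6, -0.3, -0.5]
gripper_width: 0.4
```

drive_tool(
  moves=[
    {"claw": 1, "dx": 1, "dy": 0, "dz": 0, "yaw": 0},
    {"claw": 1, "dx": 1, "dy": 0, "dz": 0, "yaw": 0},
    {"claw": 1, "dx": 1, "dy": 0, "dz": 0, "yaw": 0},
    {"claw": 1, "dx": 1, "dy": 0, "dz": 0, "yaw": 0},
    {"claw": 1, "dx": 0.9, "dy": 0, "dz": 0, "yaw": 0},
  ],
)

```text
time_s: 9.12
ee_pos: [579.9, 91.7, 154.0]
ee_rot: [-179.7, 0.1, 9.7]
force: [0.2, 0.1, -0.1]
gripper_width: 0.3
```

```bash
python3 -c "
from h import *
rel('a')
for n in('scene','top'):
    f=grab_frame(n);c=f['color']
    c=c[110:290,220:460] if n=='scene' else c[120:300,200:440]
    cv2.imwrite('pics/%s2.png'%n,cv2.resize(c,None,fx=3,fy=3,interpolation=cv2.INTER_CUBIC))
"
```

```text
a units dx -4.90 dy -0.29 dz 4.20 yaw -0.09 t 9.125 [579.9  91.7 154. ] [-1.7973e+02  1.2000e-01  9.6700e+00] F [ 0.2  0.1 -0.1] 0.2683530140273055
```

View pics/scene2.png

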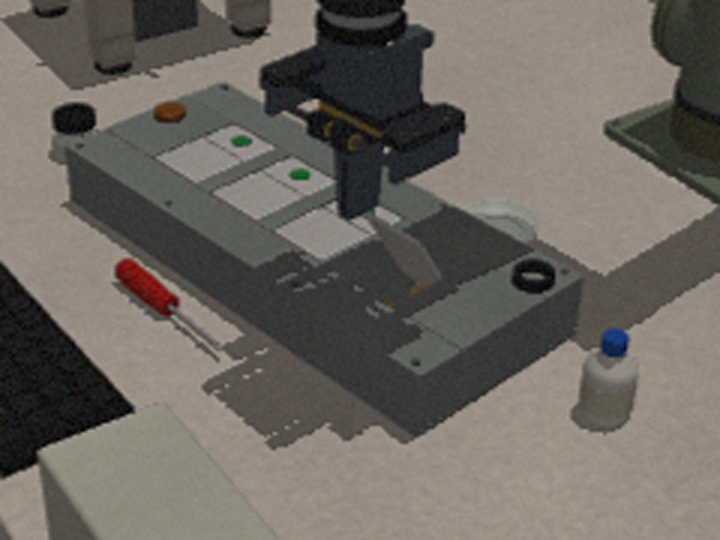

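The hatch stayed up at around 50–60° and the fingers are on its far side. Now I'll lower and push back.

drive_tool(
  moves=[
    {"claw": 1, "dx": 0.1, "dy": -0.2, "dz": 1, "yaw": 0},
    {"claw": 1, "dx": 0, "dy": 0, "dz": 1, "yaw": 0},
    {"claw": 1, "dx": 0, "dy": 0, "dz": 0.6, "yaw": 0},
    {"claw": 1, "dx": -0.6, "dy": 0, "dz": 0, "yaw": 0},
    {"claw": 1, "dx": -0.6, "dy": 0, "dz": 0, "yaw": 0},
  ],
)

```text
time_s: 9.85
ee_pos: [556.0, 90.8, 100.5]
ee_rot: [-179.7, 0.1, 9.6]
force: [2.9, 1.1, 0.9]
gripper_width: 0.2
```

drive_tool(
  moves=[
    {"claw": 1, "dx": -0.5, "dy": 0, "dz": 0, "yaw": 0},
    {"claw": 1, "dx": -0.4, "dy": 0, "dz": 0, "yaw": 0},
  ],
)

```text
time_s: 10.1
ee_pos: [537.9, 87.6, 102.6]
ee_rot: [-179.8, -0.2, 9.6]
force: [1.2, -0.1, 0.7]
gripper_width: 0.3
```

```bash
python3 -c "
from h import *
rel('a')
for n in('scene','top'):
    f=grab_frame(n);c=f['color']
    c=c[110:290,220:460] if n=='scene' else c[120:300,200:440]
    cv2.imwrite('pics/%s3.png'%n,cv2.resize(c,None,fx=3,fy=3,interpolation=cv2.INTER_CUBIC))
"
```

```text
a units dx -2.80 dy -0.13 dz 1.63 yaw -0.10 t 10.1 [537.9  87.6 102.6] [-179.76   -0.2     9.58] F [ 1.2 -0.1  0.7] 0.3062046845995724
```

View pics/scene3.png

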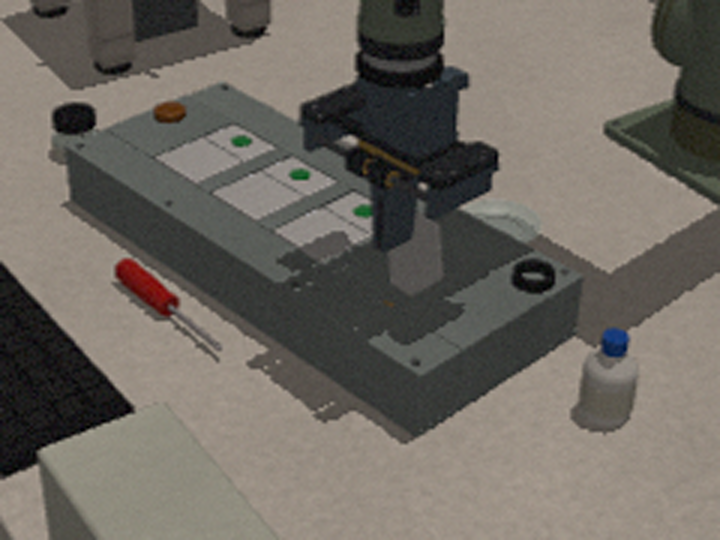

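The hatch is near 75°, with its plate now facing the camera at (415,260). I'll push another 15 mm or so.

drive_tool(
  moves=[
    {"claw": 1, "dx": -0.4, "dy": 0, "dz": 0, "yaw": 0},
    {"claw": 1, "dx": -0.3, "dy": 0, "dz": 0, "yaw": 0},
    {"claw": 1, "dx": 0, "dy": 0, "dz": 0, "yaw": 0},
  ],
)

```text
time_s: 10.58
ee_pos: [522.8, 85.1, 102.4]
ee_rot: [-179.8, -0.1, 9.6]
force: [-0.3, -0.0, -0.2]
gripper_width: 0.3
```

```bash
python3 -c "
from h import *
rel('a')
for n in('scene','top'):
    f=grab_frame(n);c=f['color']
    c=c[110:290,220:460] if n=='scene' else c[120:300,200:440]
    cv2.imwrite('pics/%s4.png'%n,cv2.resize(c,None,fx=3,fy=3,interpolation=cv2.INTER_CUBIC))
"
```

```text
a units dx -2.03 dy -0.13 dz 1.62 yaw -0.10 t 10.575 [522.8  85.1 102.4] [-1.7976e+02 -1.3000e-01  9.5900e+00] F [-0.3 -0.  -0.2] 0.2971936124592079
```

View pics/scene4.png

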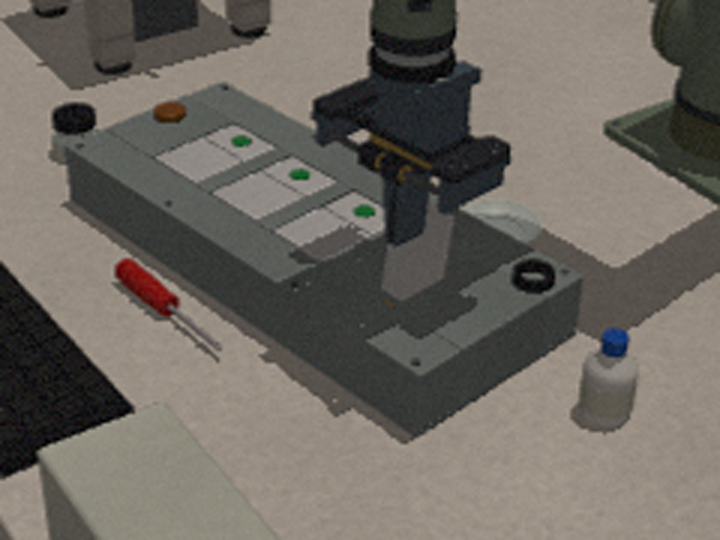

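View pics/top4.png

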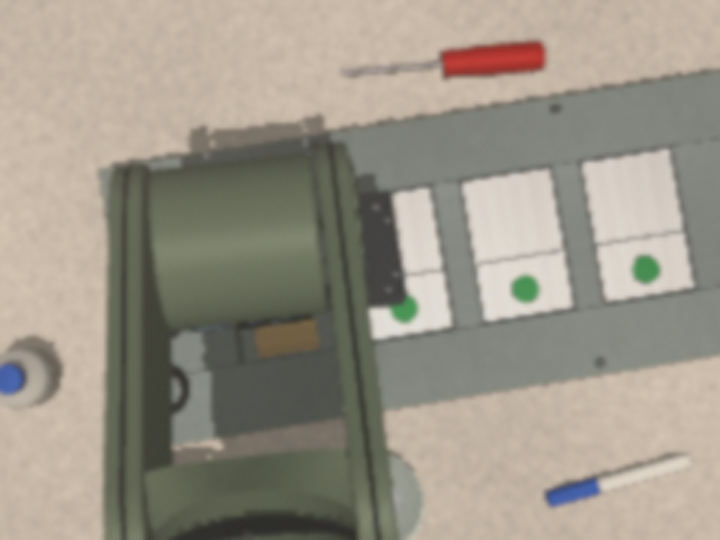

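The hatch looks about upright with no residual force. I'll back away and measure.

drive_tool(
  moves=[
    {"claw": 1, "dx": 0.5, "dy": 0, "dz": 0, "yaw": 0},
    {"claw": 1, "dx": 1, "dy": 0, "dz": 0, "yaw": 0},
    {"claw": 1, "dx": 1, "dy": 0, "dz": 0, "yaw": 0},
    {"claw": 1, "dx": 1, "dy": 0, "dz": -1, "yaw": 0},
    {"claw": 1, "dx": 0, "dy": 0, "dz": -1, "yaw": 0},
  ],
)

```text
time_s: 11.3
ee_pos: [595.2, 97.3, 140.1]
ee_rot: [-179.7, 0.2, 9.6]
force: [-0.8, 0.2, -0.1]
gripper_width: 0.3
```

drive_tool(
  moves=[
    {"claw": 1, "dx": 0, "dy": 1, "dz": -1, "yaw": 0},
    {"claw": 1, "dx": 0, "dy": 1, "dz": -1, "yaw": 0},
    {"claw": 1, "dx": 0, "dy": 1, "dz": -1, "yaw": 0},
    {"claw": 1, "dx": 0, "dy": 1, "dz": -1, "yaw": 0},
    {"claw": 1, "dx": 0, "dy": 1, "dz": 0, "yaw": 0},
  ],
)

```text
time_s: 11.92
ee_pos: [616.9, -2.6, 221.8]
ee_rot: [-179.7, 0.1, 9.8]
force: [-0.2, 0.2, 0.2]
gripper_width: 0.4
```

drive_tool(
  moves=[
    {"claw": 1, "dx": 0, "dy": 1, "dz": 0, "yaw": 0},
    {"claw": 1, "dx": 0, "dy": 1, "dz": 0, "yaw": 0},
    {"claw": 1, "dx": 0, "dy": 1, "dz": 0, "yaw": 0},
    {"claw": 1, "dx": 0, "dy": 1, "dz": 0, "yaw": 0},
    {"claw": 1, "dx": 0, "dy": 1, "dz": 0, "yaw": 0},
  ],
)

```text
time_s: 12.55
ee_pos: [633.9, -107.5, 217.2]
ee_rot: [-179.6, 0.5, 9.7]
force: [-0.3, 0.1, 0.0]
gripper_width: 0.6
```

```bash
python3 -c "
from h import *
rel('a')
import pickle
d={}
for n in('scene','top'):
    f=grab_frame(n);d[n]=f;c=f['color']
    c=c[140:230,320:440] if n=='scene' else c[140:280,200:380]
    cv2.imwrite('pics/%s5.png'%n,cv2.resize(c,None,fx=6 if n=='scene' else 4,fy=6 if n=='scene' else 4,interpolation=cv2.INTER_CUBIC))
    # predicted projection of the hatch end at 77, 90, 100 deg
    T=np.linalg.inv(np.array(f['pose']));F=200/np.tan(np.radians(f['vertical_fov']/2))
    X=np.array([np.cos(B),np.sin(B),0]);Y=np.array([-np.sin(B),np.cos(B),0])
    h=np.array([482.3,80.9,70])+25*X
    for th in (60,77,90,100):
        o=[]
        for L in (0,65):
          for s in(-35,35):
            p=h+Y*s+L*(np.cos(np.radians(th))*X+np.sin(np.radians(th))*np.array([0,0,1]))
            q=T[:3,:3]@p+T[:3,3]; o+=[(q[0]/q[2]*F+f['cx']).round(1),(q[1]/q[2]*F+f['cy']).round(1)]
        print(n,th,[float(v) for v in o])
"
```

```text
a units dx -5.87 dy -10.57 dz 7.36 yaw -0.08 t 12.55 [ 633.9 -107.5  217.2] [-179.62    0.5     9.75] F [-0.3  0.1  0. ] 0.6457678606591869
scene 60 [351.0, 192.3, 368.8, 202.7, 343.3, 179.9, 361.6, 190.3]
scene 77 [351.0, 192.3, 368.8, 202.7, 348.0, 175.5, 366.3, 185.6]
scene 90 [351.0, 192.3, 368.8, 202.7, 351.7, 173.1, 370.0, 183.1]
scene 100 [351.0, 192.3, 368.8, 202.7, 354.5, 172.0, 372.8, 181.9]
top 60 [307.0, 215.8, 277.1, 220.7, 304.2, 200.2, 272.6, 205.3]
top 77 [307.0, 215.8, 277.1, 220.7, 305.5, 208.1, 273.6, 213.2]
top 90 [307.0, 215.8, 277.1, 220.7, 306.5, 214.7, 274.5, 219.8]
top 100 [307.0, 215.8, 277.1, 220.7, 307.3, 219.8, 275.4, 225.0]
```

View pics/scene5.png

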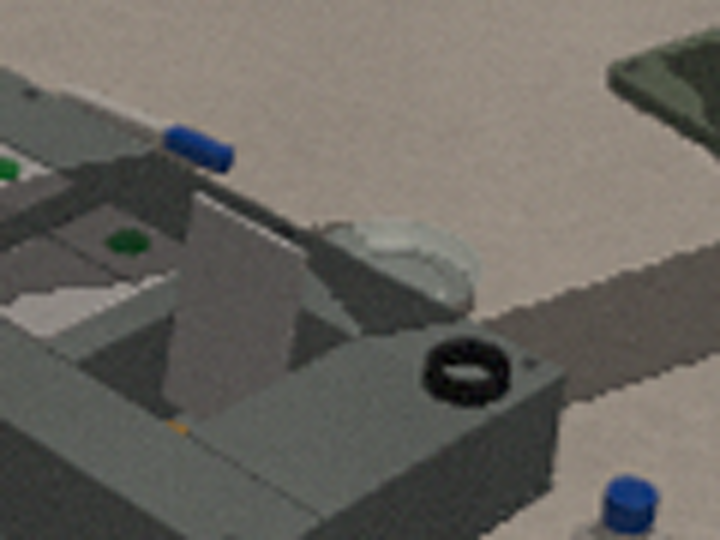

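View pics/top5.png

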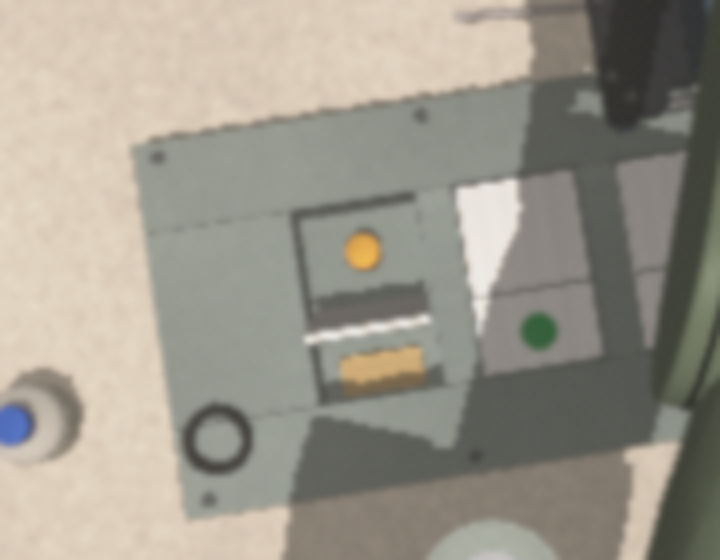

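Top-view edge at about (277,224)–(307,220) gives roughly 98°, and the scene-view top corners give about 93°. Both are well past 77°, and the adjuster is exposed. Handing in.

```bash
python3 -c "
from workcell import job,telemetry
s=telemetry.state();print(s['qvel'].round(2),s['force'].round(1));print(job.job_done())"
```

```text
[ 1.97 -0.85  0.84  1.76  0.36  1.19] [ 1.  -0.2 -0.4]
the job is handed in; nothing more can be done
None
```

Hatch a was the loose one. It now stands upright with the adjuster exposed, and I have handed the job in.

- **Finding it:** I pressed d, c and b first. All three were rigid, taking 20–32 N at deck height with no give. Hatch a sank.
- **Raising it:** I pressed a's dotted end down about 15 mm, then went over to the far side and pushed the raised end back towards the robot until it was upright. I then moved the fingers well clear.
- **Last checks:** The two camera views disagree slightly on the angle: about 93° in the scene view and about 98° in the top view. Both are above the required 77° and within the stop at 100°.
- **Not fully checked:** Hatch b looked shut in the last pictures. The arm blocked part of c and d there, but they looked shut earlier and I did not touch them again. Nothing touched the things lying about and they looked unmoved, but I did not measure their positions.

The job took about 12.6 s of the 48 s allowed, and the wrist force on the robot was near zero when I handed in.

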